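# Lower the bench prop and click its button into the collar

### The arm

A 7-joint arm with a two-finger parallel gripper is mounted at the origin on the work surface. World frame = base frame: x ahead of the robot, y to its left, z up, the work surface at z = 0. Lengths are in m, angles in rad, forces in N, time in s.
With the tool pointing down it reaches from about 0.4 to 0.85 m from the base axis. Payload 4.5 kg.
Tool frame: the origin (TCP) lies on the centre line of the jaws, within the pads' length; the fingertips stand 11 mm ahead of it and the grasp point (between the pads) lies 8 mm behind it; z points along the fingers, y is the line along which they close (so a half turn about z gives the same grasp; the last joint's range is limited). The gripper opens to 88 mm and grips with 3 to 60 N. Pads are 18 mm wide; open, the fingers measure 123 mm over their backs; the gripper's body (75 mm by 187 mm) begins 45 mm behind the grasp point.
Start: joints at [1.297, 0.689, -0.195, 1.565, 0.157, 0.902, -0.215], TCP at [0.189, -0.596, 0.25] pointing down, gripper open.
Joint ranges: [-3.01, 3.01], [-0.46, 2.08], [-1.47, 1.51], [0.13, 2.56], [-1, 4.14], [0.04, 2.09], [-2.66, 2.66]. Speed limits (rad/s): [2.57, 2.57, 3.14, 3.14, 3.14, 3.14, 3.14].

### API

Orientations are given as a unit quaternion [x, y, z, w].
In Python, from plant import * gives the robot as it stands. The module is installed in compiled form; this text tells all that it offers.
- The arm moves only by the tool send_rows, never from a script. Its argument "motion" is a list of rows, each an object of numbers: "x", "y", "z": the shift along the tool's x, y, z in cm; "rx", "ry", "rz": the turn, a rotation vector about the tool's x, y, z in rad; "jaw": the finger opening in cm, from 0 to 8.81. In form: [{"x": .., "y": .., "z": .., "rx": .., "ry": .., "rz": .., "jaw": ..}, ...]. A call has exactly 5 rows; each row shifts and turns the commanded pose from where the row before left it, along the tool's axes as they then stand; what a row does not reach is not made up. A row lasts 1/10 s, in which the tool goes at most 50 mm and 8.59 degrees, less where a joint would pass 70% of its speed; a pose out of reach is approached as far as the arm can. A call is refused whole if a number of a shift passes 5 or a number of a turn 0.15, either way. A call with a gripper value outside its range is refused whole. The fingers move at their own pace and stop on an object; "grip_force" is the grip in N (left out, the last holds). Time passes only in rows, so rows that do not move let the fingers close, or fill a call up. It gives the time, the measured TCP pose, the force, the opening and the grip force at its end, in the units of the state.
- get_state(): the state, without advancing time (a new reading comes with each control period).
- snapshot(name): name is "scene" or "side" or "wrist"; returns a dict with "img" (480x640x3 uint8, red, green, blue), "vertical_fov" (degrees; the focal length in pixels is half the picture's height over the tangent of half this angle, whatever the lens; pixels are square), "cx", "cy" (the principal point, pixels), "D" ([k1, k2, p1, p2, k3] as OpenCV has them; the pictures are not rectified), "extrinsics" (4x4, takes a point from camera to world coordinates). Camera axes: x right, y up, looking along -z (the intrinsics and any distortion apply to the point x, -y, -z); pixel columns grow to the right and rows downward; lengths in m; the calibration is good to about 2 mm. A picture is of the moment at which its call begins. There is no depth.
- finish_job(): hands the job in; it is judged then, once.
The state is a dict: "clock": time; "q": joint angles; "qd": joint speeds; "joint_torque": joint torques, N m; "tool_pos": TCP position; "eef_rot": TCP orientation; "contact_force": force on the tool from outside, world axes, zero at the start; "moment": the same for the moment, N m; "opening": opening from 0.0 (shut) to 1.0 (fully open); "finger_force": force on a finger pad.
Only numpy, scipy, OpenCV 4.12 (cv2) and the standard library are available. Lean on these libraries where they do the work, as an engineer would, in place of code of your own. Each camera call takes 0.05 s, during which the arm holds its last target. There are 200 camera calls.

### The job

Bring the bench prop with the orange collar down to its locked height: pinch its red spring button in flush with the tube, slide the tube down so that the button goes under the sleeve's rim, then keep pressing down gently on the rubber head until the button pops out of the hole in the orange collar. Stop as soon as it clicks and never force the button (18 N on it would shear it). Leave the other things on the bench where they are, and let go of the prop at the end.

Things in the scene. Friction and masses are not known exactly. Their poses are not given: they have to be found in the camera images.
- prop: The bench prop to set, fixed to the bench: green foot 100 mm across, aluminium sleeve 31 mm in diameter, ORANGE collar 34 mm across and 24 mm tall round it. Origin: centre of the foot's underside, z up, x is the side the red button and the collar's 9.5 mm hole face. The hole's centre lies anywhere from 22 to 42 mm below the rim (collars are clamped differently), unmeasured: find it by feel.
- prop_rim (a point): Centre of the prop's sleeve mouth at its flat rim, 130 mm above the bench, on the tube's axis; axes as the prop's. The tube has 0.7 mm clearance in the sleeve.
- tube_mid (a point): Point on the axis of the prop's steel tube (24 mm diameter) at the height of the button's centre, 10 to 22 mm above the rim at the start. The tube slides straight up and down without turning, rubs with about 6 N and stays where it is left. With the button captured behind the rim, about 6 to 12 N on the head moves it; once the button has popped into the hole it goes no further.
- button: Red spring button on the tube, 8 mm in diameter, flat end with a 1 mm bevel. Origin: centre of its end face, x outward. Fully out: 8 mm proud of the tube, 20 mm from the axis, and blocked by the rim; flush: 12 mm. Spring 3.5 N out, 8 N flush. Pinched by fingertips that end within 2 mm of its centre height, its lower part enters the sleeve before they meet the rim, and stays caught when let go.
- head_top (a point): Centre of the flat top of the prop's black rubber head (24 mm diameter, 12 mm tall) on the tube's upper end, 48 mm above the button's centre. The head is cushioned: it yields only about 1 mm per 20 N.
- other_prop: A second stand of the same make with a BLUE collar, already locked low; fixed, nothing to do on it. Foot 100 mm across, top of its head 146 mm above the bench. Origin: centre of the foot's underside.
- offcut: Loose wood offcut, 45 x 30 x 22 mm, near the prop to set. Origin: centre of its underside.
- tape: Loose tan ring (roll core), 64 mm across, 24 mm high, near the blue-collared prop. Origin: centre of its underside.
- glue: White glue bottle with yellow label, 56 mm across, 150 mm high. Origin: centre of its underside.
- tin: Tin with yellow label, 84 mm across, 100 mm high. Origin: centre of its underside.
- cup: Blue cup, 72 mm across, 80 mm high. Origin: centre of its underside.
- mallet: Hammer with a light wooden handle lying on the bench, below 50 mm high. Origin: underside, under its middle.
- driver: Screwdriver with a red handle lying on the bench, below 40 mm high. Origin: underside, under its middle.
- spindle: Dark turned chair spindle, 180 mm long, 28 mm thick, lying along its y axis. Origin: centre of its underside.
Things that resemble listed ones, but are neither listed nor needed, are in the scene too. What is shaped like the prop but brown or purple is not meant.

How it is judged:
On the way:
1. the red button is pressed in and has slid under the rim, inside the sleeve (z of button in the frame of prop_rim below -0.004 m and x of button in the frame of prop_rim below 0.0155 m), for 0.15 s.
At the end, for the whole second after the job is handed in: The red button stands fully out again (its tip more than 18.5 mm from the tube's axis) 18 to 46 mm below the rim, that is, in the collar's hole, at rest (under 10 mm/s), and the robot touches nothing (z of button in the frame of prop_rim between -0.046 and -0.018 m and x of button in the frame of prop_rim above 0.0185 m and linear speed of button below 0.01 m/s).
It fails at once if the button is forced: more than 18 N on it (contact force between button and anything else above 18 N).
It fails at once if a bystander is moved by more than 20 mm (distance of any of offcut, tape, glue, tin, cup, mallet, driver, spindle from where it was at the start of the episode above 0.02 m).
It also fails if it takes over 38 s, if anything falls off the work surface, if the arm or the gripper's body presses on something with over 40 N, if the wrist force passes 120 N, or if a joint passes its speed limit or range.

## Working session

There is one attempt and no reset: what is moved stays moved. The work goes in short steps, Python scripts to look and compute and a tool call to move; the robot and the scene stay as the last step left them, time stands still between calls to the robot, and variables do not carry over. Pictures are saved under pics/ and viewed, at most 10 in all, crops included, and the job is handed in when it is done.

Besides the shell and the picture viewer there is one more tool, called after "Emit:" as name(argument=value, ...) on one line, values as JSON. send_rows: Moves the arm, as the interface text tells. Its arguments: {"type":"object","properties":{"motion":{"type":"array"},"grip_force":{"type":"number"}},"required":["motion"]}

```bash
mkdir -p pics; cat > h.py <<'E'
from plant import *
import numpy as np, cv2, pickle
from scipy.spatial.transform import Rotation as R
def K(s):
    f=240/np.tan(np.radians(s["vertical_fov"])/2)
    return np.array([[f,0,s["cx"]],[0,f,s["cy"]],[0,0,1.]])
def ray(s,u,v):
    p=cv2.undistortPoints(np.array([[[u,v]]],float),K(s),np.array(s["D"],float))[0,0]
    E=np.array(s["extrinsics"]); d=E[:3,:3]@np.array([p[0],-p[1],-1.]); return E[:3,3],d/np.linalg.norm(d)
def onz(s,u,v,z):
    o,d=ray(s,u,v); return o+d*(z-o[2])/d[2]
def proj(s,P):
    E=np.array(s["extrinsics"]); c=E[:3,:3].T@(np.array(P,float)-E[:3,3])
    return cv2.projectPoints(np.array([[c[0],-c[1],-c[2]]]),np.zeros(3),np.zeros(3),K(s),np.array(s["D"],float))[0][0,0]
def tri(rs):
    A=np.zeros((3,3));b=np.zeros(3)
    for o,d in rs:
        M=np.eye(3)-np.outer(d,d);A+=M;b+=M@o
    return np.linalg.solve(A,b)
def snap(n,f):
    s=snapshot(n); pickle.dump(s,open(f"pics/{f}.pkl","wb")); cv2.imwrite(f"pics/{f}.png",s["img"][:,:,::-1]); return s
def load(f): return pickle.load(open(f"pics/{f}.pkl","rb"))
E
python3 - <<'E'
from h import *
for n in("scene","side","wrist"):
    s=snap(n,n+"0"); print(n,np.round(s["extrinsics"],3).tolist(),s["vertical_fov"],s["D"])
st=get_state();print(st)
E
```

```text
scene [[-0.061, -0.686, 0.725, 1.742], [0.998, -0.043, 0.044, 0.075], [0.001, 0.726, 0.687, 1.249], [0.0, 0.0, 0.0, 1.0]] 45.036198019340304 [-0.10326209  0.          0.          0.          0.        ]
side [[0.962, 0.17, -0.216, 0.309], [-0.274, 0.535, -0.799, -1.02], [-0.02, 0.827, 0.561, 0.855], [0.0, 0.0, 0.0, 1.0]] 48.5002889409322 [-0.08616464  0.          0.          0.          0.        ]
wrist [[0.303, 0.92, 0.249, 0.253], [-0.953, 0.294, 0.076, -0.574], [-0.003, -0.261, 0.965, 0.383], [0.0, 0.0, 0.0, 1.0]] 63.98343633327395 [-0.01518965  0.          0.          0.          0.        ]
{'clock': 0.15, 'q': array([ 1.29679287,  0.68977618, -0.19450232,  1.56607219,  0.15732301,
        0.90249042, -0.21505426]), 'qd': array([ 0.00105034, -0.00363071,  0.00015967, -0.0023847 , -0.00038524,
       -0.00020777, -0.0015751 ]), 'joint_torque': array([-1.61527711e-03, -5.27853656e+01, -1.26864709e+00, -1.53586829e+01,
       -5.25011402e-02,  3.87285705e-03,  1.21900403e-04]), 'tool_pos': array([ 0.18916826, -0.59521629,  0.24911185]), 'eef_rot': array([ 9.88172442e-01,  1.53345244e-01, -1.69052914e-04, -6.56910093e-04]), 'contact_force': array([-0.82236341,  0.44033404, -0.28527432]), 'moment': array([0.02265807, 0.01200621, 0.01593058]), 'finger_force': 0.0, 'opening': 0.9992744681645249}
```

View pics/scene0.png

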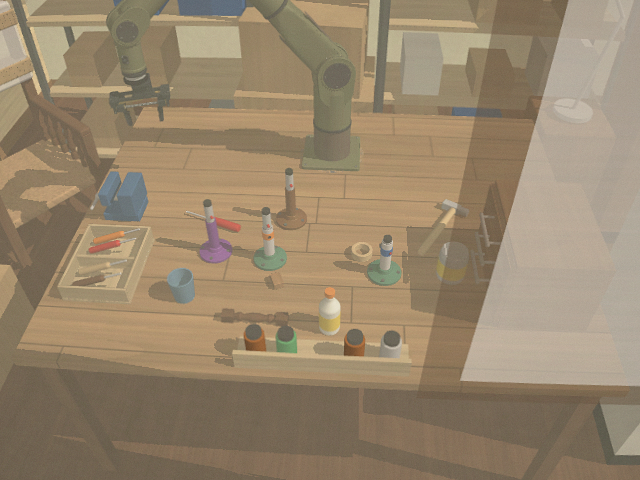

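View pics/side0.png

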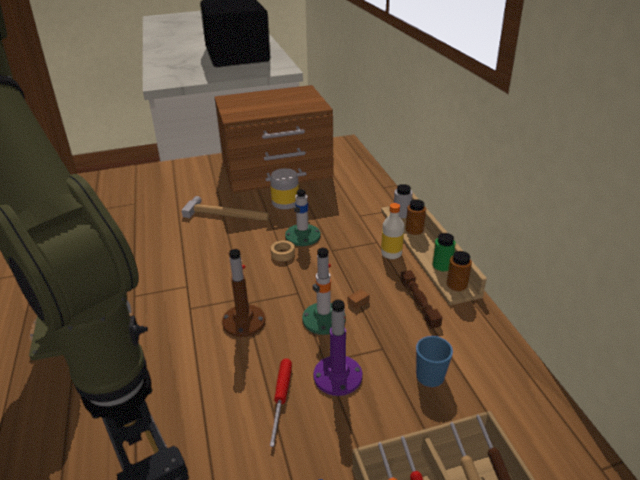

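```bash
python3 - <<'E'
from h import *
a=load("scene0");b=load("side0")
c1=cv2.resize(a["img"][200:275,235:305],None,fx=5.6,fy=8*.7,interpolation=cv2.INTER_CUBIC)
c2=cv2.resize(b["img"][240:340,290:360],(0,0),fx=5.6,fy=5.6,interpolation=cv2.INTER_CUBIC)
h=max(c1.shape[0],c2.shape[0])
o=np.zeros((h,c1.shape[1]+c2.shape[1],3),np.uint8);o[:c1.shape[0],:c1.shape[1]]=c1;o[:c2.shape[0],c1.shape[1]:]=c2
cv2.imwrite("pics/c.png",o[:,:,::-1]);print(o.shape)
P=tri([ray(a,266.5,211),ray(b,323,253)]);print("head",P,proj(a,P),proj(b,P))
print("foot",onz(a,270,258,.006),onz(b,322,319,.006))
for n,s,u,v,z in[("purple",a,208,202,.2),("brown",a,290,172,.2)]: print(n,onz(s,u,v,z))
print("purple",tri([ray(a,208,202),ray(b,338,305)]),"brown",tri([ray(a,290,171),ray(b,236,254)]))
print("offcut",onz(a,278,281,.022),"glue",onz(a,330,293,.15),"cup",onz(a,181,277,.08))
E
```

```text
(560, 784, 3)
head [ 0.55138317 -0.15398213  0.18980416] [266.01486274 211.60311988] [322.23791972 252.3192417 ]
foot [ 0.55214744 -0.15418678  0.006     ] [ 0.54601067 -0.1603867   0.006     ]
purple [ 0.53223773 -0.31993433  0.2       ]
brown [ 0.38186874 -0.10429331  0.2       ]
purple [ 0.53017291 -0.32275388  0.19566128] brown [ 0.37444078 -0.1070848   0.19442703]
offcut [ 0.65616945 -0.11713409  0.022     ] glue [0.80114358 0.0367427  0.15      ] cup [ 0.71039516 -0.3748167   0.08      ]
```

View pics/c.png

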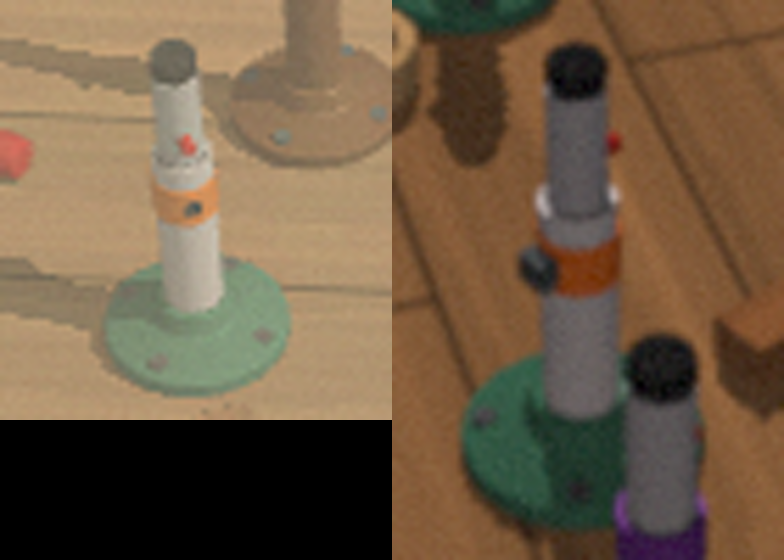

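Views show: prop head at scene (266,210), button at scene (268.4,226) and side (329,265.5), facing roughly +x; a dark clamp knob sits on the collar at the far side.

```bash
python3 - <<'E'
from h import *
a=load("scene0");b=load("side0")
B=tri([ray(a,268.4,225.9),ray(b,329.3,265.5)])
H=tri([ray(a,265.9,209.5),ray(b,322.9,251.5)])
print(B,H,proj(a,B),proj(b,B),np.degrees(np.arctan2(*(B-H)[[1,0]])))
E
```

```text
[ 0.56681492 -0.14895     0.14877553] [ 0.55085009 -0.15537929  0.19479787] [268.03828881 226.33063656] [328.74845799 265.02136039] 21.935440746712164
```

Emit:
send_rows(motion=[{"x":3.2,"y":-2.1,"z":-0.6},{"x":3.2,"y":-2.1,"z":-0.6},{"x":3.2,"y":-2.1,"z":-0.6},{"x":3.2,"y":-2.1,"z":-0.6},{"x":3.2,"y":-2.1,"z":-0.6}])

```text
schema error: expected keys x, y, z, rx, ry, rz, jaw
```

Emit:
send_rows(motion=[{"x":3.2,"y":-2.1},{"x":3.2,"y":-2.1},{"x":3.2,"y":-2.1},{"x":3.2,"y":-2.1},{"x":3.2,"y":-2.1}])

```text
schema error: expected keys x, y, z, rx, ry, rz, jaw
```

Emit:
send_rows(motion=[{"x":3.2,"y":-2.1},{"x":3.2,"y":-2.1},{"x":3.2,"y":-2.1},{"x":3.2,"y":-2.1},{"x":3.1,"y":-1.7}])

```text
schema error: expected keys x, y, z, rx, ry, rz, jaw
```

Emit:
send_rows(motion=[{"rz":-0.15},{"rz":-0.15},{"rz":-0.15},{"rz":-0.15},{"rz":-0.15}])

```text
schema error: expected keys x, y, z, rx, ry, rz, jaw
```

Emit:
send_rows(motion=[{"rz":-0.15},{"rz":-0.15},{"rz":-0.15},{"rz":-0.15},{"rz":-0.15}])

```text
schema error: expected keys x, y, z, rx, ry, rz, jaw
```

Emit:
send_rows(motion=[{"rz":-0.15},{},{},{},{}])

```text
schema error: expected keys x, y, z, rx, ry, rz, jaw
```

```bash
python3 - <<'E'
from h import *
s=get_state();print(s["clock"],s["tool_pos"],R.from_quat(s["eef_rot"]).as_matrix().round(3).tolist(),s["q"].round(2),s["contact_force"])
snap("wrist","w1");w=load("w1");print(np.round(w["extrinsics"],3).tolist())
print(proj(w,[.551,-.155,.196]),proj(w,[.5695,-.148,.148]))
E
```

```text
0.15 [ 0.18916826 -0.59521629  0.24911185] [[0.953, 0.303, -0.001], [0.303, -0.953, 0.001], [-0.0, -0.001, -1.0]] [ 1.3   0.69 -0.19  1.57  0.16  0.9  -0.22] [-0.82236341  0.44033404 -0.28527432]
[[0.303, 0.92, 0.249, 0.253], [-0.953, 0.293, 0.076, -0.574], [-0.003, -0.261, 0.965, 0.383], [0.0, 0.0, 0.0, 1.0]]
[  19.13348204 -201.97924881] [-325.76270299 -764.96848611]
```

View pics/w1.png

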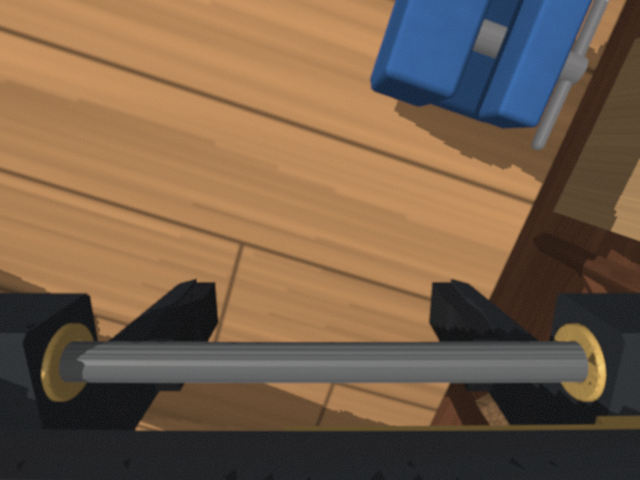

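The wrist view still shows only the start place (blue vice top right, jaws at the bottom); all rows need every key. Re-sending in full.

Emit:
send_rows(motion=[{"x":3.2,"y":-2.1,"z":-0.6,"rx":0,"ry":0,"rz":0,"jaw":8.8},{"x":3.2,"y":-2.1,"z":-0.6,"rx":0,"ry":0,"rz":0,"jaw":8.8},{"x":3.2,"y":-2.1,"z":-0.6,"rx":0,"ry":0,"rz":0,"jaw":8.8},{"x":3.2,"y":-2.1,"z":-0.6,"rx":0,"ry":0,"rz":0,"jaw":8.8},{"x":3.2,"y":-2.1,"z":-0.6,"rx":0,"ry":0,"rz":0,"jaw":8.8}])

```text
clock: 0.7
tool_pos: [0.3108, -0.4458, 0.2799]
eef_rot: [0.988, 0.153, -0.0, -0.0]
contact_force: [0.8, -0.2, -0.3]
opening: 0.997
finger_force: 0.0
```

Emit:
send_rows(motion=[{"x":3.2,"y":-2.1,"z":0,"rx":0,"ry":0,"rz":0,"jaw":8.8},{"x":3.2,"y":-2.1,"z":0,"rx":0,"ry":0,"rz":0,"jaw":8.8},{"x":3.2,"y":-2.1,"z":0,"rx":0,"ry":0,"rz":0,"jaw":8.8},{"x":3.2,"y":-2.1,"z":0,"rx":0,"ry":0,"rz":0,"jaw":8.8},{"x":3.2,"y":-2.1,"z":0,"rx":0,"ry":0,"rz":0,"jaw":8.8}])

```text
clock: 1.2
tool_pos: [0.4314, -0.2972, 0.2797]
eef_rot: [0.988, 0.153, -0.0, 0.0]
contact_force: [0.6, -0.0, 0.2]
opening: 0.996
finger_force: 0.0
```

Emit:
send_rows(motion=[{"x":3.2,"y":-2.1,"z":0,"rx":0,"ry":0,"rz":0,"jaw":8.8},{"x":3.2,"y":-2.1,"z":0,"rx":0,"ry":0,"rz":0,"jaw":8.8},{"x":3.2,"y":-2.1,"z":0,"rx":0,"ry":0,"rz":0,"jaw":8.8},{"x":3.2,"y":-2.1,"z":0,"rx":0,"ry":0,"rz":0,"jaw":8.8},{"x":3.1,"y":-1.7,"z":0,"rx":0,"ry":0,"rz":0,"jaw":8.8}])

```text
clock: 1.7
tool_pos: [0.5524, -0.1521, 0.2797]
eef_rot: [0.988, 0.154, -0.0, -0.0]
contact_force: [0.1, -0.6, -0.4]
opening: 1.0
finger_force: 0.0
```

Emit:
send_rows(motion=[{"x":0,"y":0,"z":0,"rx":0,"ry":0,"rz":-0.15,"jaw":8.8},{"x":0,"y":0,"z":0,"rx":0,"ry":0,"rz":-0.15,"jaw":8.8},{"x":0,"y":0,"z":0,"rx":0,"ry":0,"rz":-0.15,"jaw":8.8},{"x":0,"y":0,"z":0,"rx":0,"ry":0,"rz":-0.15,"jaw":8.8},{"x":0,"y":0,"z":0,"rx":0,"ry":0,"rz":-0.15,"jaw":8.8}])

```text
clock: 2.2
tool_pos: [0.5515, -0.1541, 0.2796]
eef_rot: [0.862, 0.507, -0.0, -0.0]
contact_force: [0.4, -0.0, -0.8]
opening: 0.999
finger_force: 0.0
```

Emit:
send_rows(motion=[{"x":0,"y":0,"z":0,"rx":0,"ry":0,"rz":-0.15,"jaw":8.8},{"x":0,"y":0,"z":0,"rx":0,"ry":0,"rz":-0.15,"jaw":8.8},{"x":0,"y":0,"z":0,"rx":0,"ry":0,"rz":-0.15,"jaw":8.8},{"x":0,"y":0,"z":0,"rx":0,"ry":0,"rz":-0.15,"jaw":8.8},{"x":0,"y":0,"z":0,"rx":0,"ry":0,"rz":-0.15,"jaw":8.8}])

```text
clock: 2.7
tool_pos: [0.5514, -0.1543, 0.2796]
eef_rot: [0.616, 0.788, -0.0, -0.0]
contact_force: [0.3, 1.1, 0.2]
opening: 0.998
finger_force: 0.0
```

Emit:
send_rows(motion=[{"x":0,"y":0,"z":0,"rx":0,"ry":0,"rz":-0.15,"jaw":8.8},{"x":0,"y":0,"z":0,"rx":0,"ry":0,"rz":0,"jaw":8.8},{"x":0,"y":0,"z":0,"rx":0,"ry":0,"rz":0,"jaw":8.8},{"x":0,"y":0,"z":0,"rx":0,"ry":0,"rz":0,"jaw":8.8},{"x":0,"y":0,"z":0,"rx":0,"ry":0,"rz":0,"jaw":8.8}])

```text
clock: 3.2
tool_pos: [0.5516, -0.1541, 0.2797]
eef_rot: [0.558, 0.83, -0.0, 0.0]
contact_force: [-0.3, 0.4, -1.5]
opening: 0.996
finger_force: 0.0
```

```bash
python3 - <<'E'
from h import *
s=get_state();print(s["clock"],s["tool_pos"],R.from_quat(s["eef_rot"]).as_matrix().round(3).tolist(),s["q"].round(2),s["contact_force"])
snap("wrist","w2");w=load("w2");print(np.round(w["extrinsics"],3).tolist())
print(proj(w,[.551,-.155,.196]),proj(w,[.5695,-.148,.148]))
E
```

```text
3.2 [ 0.55163309 -0.15405607  0.27974344] [[-0.376, 0.927, -0.0], [0.927, 0.376, -0.0], [-0.0, -0.0, -1.0]] [ 0.56  0.64 -0.64  1.68  0.45  0.97  0.15] [-0.29204948  0.36335578 -1.52175601]
[[0.926, -0.363, -0.098, 0.526], [0.376, 0.895, 0.241, -0.091], [-0.0, -0.26, 0.966, 0.414], [0.0, 0.0, 0.0, 1.0]]
[321.12296177 255.01917699] [349.13505019 235.42266151]
```

View pics/w2.png

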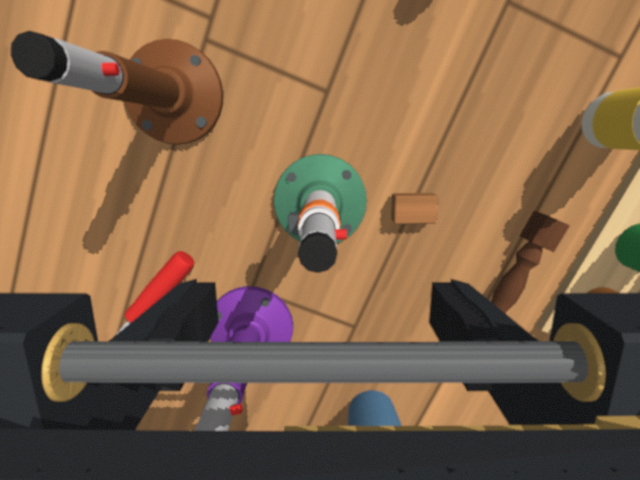

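Head circle centre ≈ (318,252), button ≈ (342,234), foot ≈ (320,198), offcut at (415,208), button faces right along the jaw line. Now refine by combining views.

```bash
python3 - <<'E'
from h import *
a=load("scene0");b=load("side0");w=load("w2")
hsv=cv2.cvtColor(w["img"],cv2.COLOR_RGB2HSV)
red=((hsv[...,0]<6)|(hsv[...,0]>174))&(hsv[...,1]>180)&(hsv[...,2]>90)
red[:215]=0;red[255:]=0;red[:,:325]=0;red[:,365:]=0
ys,xs=np.nonzero(red);print("red",xs.min(),xs.max(),ys.min(),ys.max(),xs.mean(),ys.mean())
blk=(w["img"].max(2)<45);blk[:215]=0;blk[285:]=0;blk[:,:280]=0;blk[:,360:]=0
c=max(cv2.findContours(blk.astype(np.uint8),0,2)[0],key=cv2.contourArea);print(cv2.minEnclosingCircle(c),cv2.boundingRect(c))
g=(hsv[...,0]>60)&(hsv[...,0]<90)&(hsv[...,1]>80);g[:,:265]=0;g[:,380:]=0;g[270:]=0
gc=cv2.convexHull(max(cv2.findContours(g.astype(np.uint8),0,2)[0],key=cv2.contourArea));F=cv2.fitEllipse(gc);print("foot",F,onz(w,*F[0],.008))
rx=xs.max();row=ys[xs==rx].mean()
for z in(.190,.194,.198):print(z,onz(w,318,252,z))
for z in(.140,.144,.148,.152):
  print(z,"tip",onz(w,rx,row,z),"cent",onz(w,xs.mean(),ys.mean(),z))
for z in (.130,.148): pass
H=tri([ray(a,265.9,209.5),ray(b,322.9,251.5),ray(w,318,252)]);B=tri([ray(a,268.4,225.9),ray(b,329.3,265.5),ray(w,xs.mean(),ys.mean())])
print(H,B)
cv2.imwrite("pics/w2c.png",cv2.resize(w["img"][150:290,260:380],None,fx=4,fy=4,interpolation=cv2.INTER_CUBIC)[:,:,::-1])
E
```

```text
red 336 345 230 238 340.87654320987656 234.03703703703704
((316.5, 244.5), 15.700418472290039) (301, 233, 32, 15)
foot ((319.6474609375, 199.64776611328125), (89.75225830078125, 90.5724868774414), 89.34571075439453) [ 0.54771101 -0.15372357  0.008     ]
0.19 [ 0.54919611 -0.15569812  0.19      ]
0.194 [ 0.5487865  -0.15453833  0.194     ]
0.198 [ 0.5483769  -0.15337854  0.198     ]
0.14 tip [ 0.56770504 -0.15022153  0.14      ] cent [ 0.56475655 -0.15103959  0.14      ]
0.144 tip [ 0.56709986 -0.14935351  0.144     ] cent [ 0.56419444 -0.15015961  0.144     ]
0.148 tip [ 0.56649468 -0.14848548  0.148     ] cent [ 0.56363233 -0.14927964  0.148     ]
0.152 tip [ 0.56588949 -0.14761746  0.152     ] cent [ 0.56307021 -0.14839966  0.152     ]
[ 0.54994477 -0.1550465   0.19421804] [ 0.56539965 -0.14915978  0.14822506]
```

View pics/w2c.png

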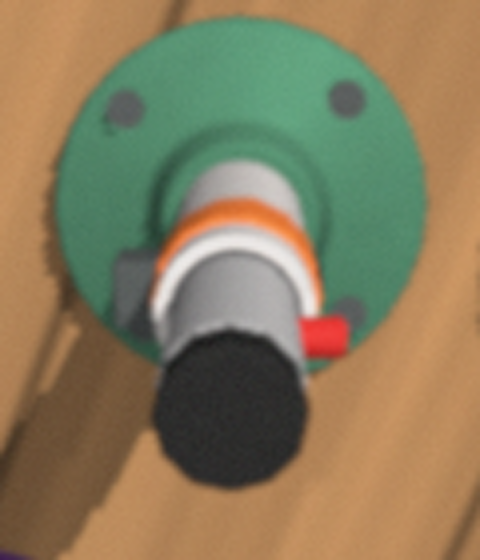

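Emit:
send_rows(grip_force=10, motion=[{"x":0,"y":-0.2,"z":0.6,"rx":0,"ry":0,"rz":0,"jaw":0},{"x":0,"y":0,"z":0.6,"rx":0,"ry":0,"rz":0,"jaw":0},{"x":0,"y":0,"z":0.6,"rx":0,"ry":0,"rz":0,"jaw":0},{"x":0,"y":0,"z":0.6,"rx":0,"ry":0,"rz":0,"jaw":0},{"x":0,"y":0,"z":0.6,"rx":0,"ry":0,"rz":0,"jaw":0}])

```text
clock: 3.75
tool_pos: [0.5497, -0.1549, 0.249]
eef_rot: [0.558, 0.83, -0.0, -0.0]
contact_force: [-0.2, -0.3, -0.3]
opening: 0.567
finger_force: 0.0
```

Emit:
send_rows(motion=[{"x":0,"y":0,"z":0.6,"rx":0,"ry":0,"rz":0,"jaw":0},{"x":0,"y":0,"z":0.6,"rx":0,"ry":0,"rz":0,"jaw":0},{"x":0,"y":0,"z":0.6,"rx":0,"ry":0,"rz":0,"jaw":0},{"x":0,"y":0,"z":0.6,"rx":0,"ry":0,"rz":0,"jaw":0},{"x":0,"y":0,"z":0.6,"rx":0,"ry":0,"rz":0,"jaw":0}])

```text
clock: 4.25
tool_pos: [0.5498, -0.1549, 0.2192]
eef_rot: [0.558, 0.83, 0.0, 0.0]
contact_force: [-0.0, 0.1, -0.0]
opening: 0.116
finger_force: 0.0
```

Emit:
send_rows(motion=[{"x":0,"y":0,"z":0.2,"rx":0,"ry":0,"rz":0,"jaw":0},{"x":0,"y":0,"z":0.2,"rx":0,"ry":0,"rz":0,"jaw":0},{"x":0,"y":0,"z":0.2,"rx":0,"ry":0,"rz":0,"jaw":0},{"x":0,"y":0,"z":0.2,"rx":0,"ry":0,"rz":0,"jaw":0},{"x":0,"y":0,"z":0.2,"rx":0,"ry":0,"rz":0,"jaw":0}])

```text
clock: 4.75
tool_pos: [0.5499, -0.1549, 0.2097]
eef_rot: [0.558, 0.83, 0.0, 0.0]
contact_force: [0.1, 0.0, -0.6]
opening: 0.005
finger_force: 0.0
```

Emit:
send_rows(motion=[{"x":0,"y":0,"z":0.1,"rx":0,"ry":0,"rz":0,"jaw":0},{"x":0,"y":0,"z":0.1,"rx":0,"ry":0,"rz":0,"jaw":0},{"x":0,"y":0,"z":0.1,"rx":0,"ry":0,"rz":0,"jaw":0},{"x":0,"y":0,"z":0.1,"rx":0,"ry":0,"rz":0,"jaw":0},{"x":0,"y":0,"z":0,"rx":0,"ry":0,"rz":0,"jaw":0}])

```text
clock: 5.25
tool_pos: [0.5498, -0.1549, 0.2058]
eef_rot: [0.558, 0.83, -0.0, 0.0]
contact_force: [-1.4, -0.2, 2.1]
opening: 0.003
finger_force: 1.3
```

Emit:
send_rows(motion=[{"x":0,"y":0,"z":0.1,"rx":0,"ry":0,"rz":0,"jaw":0},{"x":0,"y":0,"z":0.1,"rx":0,"ry":0,"rz":0,"jaw":0},{"x":0,"y":0,"z":0.1,"rx":0,"ry":0,"rz":0,"jaw":0},{"x":0,"y":0,"z":0,"rx":0,"ry":0,"rz":0,"jaw":0},{"x":0,"y":0,"z":0,"rx":0,"ry":0,"rz":0,"jaw":0}])

```text
clock: 5.75
tool_pos: [0.5498, -0.1549, 0.2025]
eef_rot: [0.558, 0.83, 0.0, -0.0]
contact_force: [-1.1, -0.7, 1.4]
opening: 0.002
finger_force: 0.8
```

Emit:
send_rows(motion=[{"x":0,"y":0,"z":0,"rx":0,"ry":0,"rz":0,"jaw":0},{"x":0,"y":0,"z":0,"rx":0,"ry":0,"rz":0,"jaw":0},{"x":0,"y":0,"z":0,"rx":0,"ry":0,"rz":0,"jaw":0},{"x":0,"y":0,"z":0.1,"rx":0,"ry":0,"rz":0,"jaw":0},{"x":0,"y":0,"z":0.1,"rx":0,"ry":0,"rz":0,"jaw":0}])

```text
clock: 6.25
tool_pos: [0.5498, -0.1549, 0.2009]
eef_rot: [0.558, 0.83, -0.0, 0.0]
contact_force: [-1.2, -1.0, 2.8]
opening: 0.003
finger_force: 1.7
```

```bash
python3 - <<'E'
from h import *
print(get_state()["contact_force"],get_state()["tool_pos"])
r=[]
for n,x0,x1,y0,y1 in(("scene",255,285,215,240),("side",322,340,255,285)):
    for k in("0","3"):
        s=snap(n,n+"3") if k=="3" else load(n+"0")
        hsv=cv2.cvtColor(s["img"],cv2.COLOR_RGB2HSV)
        m=((hsv[...,0]<6)|(hsv[...,0]>173))&(hsv[...,1]>110)
        ys,xs=np.nonzero(m[y0:y1,x0:x1]);wt=hsv[y0:y1,x0:x1,1][ys,xs]-100.;
        u,v=(xs*wt).sum()/wt.sum()+x0,(ys*wt).sum()/wt.sum()+y0;print(n,k,len(xs),u,v); r.append((s,u,v))
for i in(0,1): print(tri([ray(*r[i]),ray(*r[i+2])]))
E
```

```text
[-1.19591944 -0.95861213  2.82425528] [ 0.54979684 -0.15487566  0.20086375]
scene 0 4 268.26666666666665 225.23888888888888
scene 3 6 268.33039647577095 227.14537444933922
side 0 6 329.06277056277054 264.95021645021643
side 3 9 329.0862944162437 266.6852791878173
[ 0.56618632 -0.14929081  0.15068234]
[ 0.56689602 -0.14890725  0.14487042]
```

Emit:
send_rows(motion=[{"x":0,"y":0,"z":-1,"rx":0,"ry":0,"rz":0,"jaw":0},{"x":0,"y":0,"z":-1,"rx":0,"ry":0,"rz":0,"jaw":7},{"x":0,"y":0,"z":0,"rx":0,"ry":0,"rz":0,"jaw":7},{"x":0,"y":0,"z":0,"rx":0,"ry":0,"rz":0,"jaw":7},{"x":0,"y":0,"z":0,"rx":0,"ry":0,"rz":0,"jaw":7}])

```text
clock: 6.85
tool_pos: [0.5496, -0.155, 0.2206]
eef_rot: [0.558, 0.83, -0.0, -0.0]
contact_force: [0.5, -0.6, 0.3]
opening: 0.347
finger_force: 0.0
```

Emit:
send_rows(motion=[{"x":0,"y":0,"z":0,"rx":0,"ry":0,"rz":0,"jaw":7},{"x":0,"y":0,"z":0,"rx":0,"ry":0,"rz":0,"jaw":7},{"x":0,"y":0,"z":0,"rx":0,"ry":0,"rz":0,"jaw":7},{"x":0,"y":0,"z":0,"rx":0,"ry":0,"rz":0,"jaw":7},{"x":0,"y":0,"z":0,"rx":0,"ry":0,"rz":0,"jaw":7}])

```text
clock: 7.35
tool_pos: [0.5498, -0.1549, 0.2207]
eef_rot: [0.558, 0.83, -0.0, -0.0]
contact_force: [-0.2, -0.7, -0.1]
opening: 0.783
finger_force: 0.0
```

Emit:
send_rows(motion=[{"x":0,"y":0,"z":1.4,"rx":0,"ry":0,"rz":0,"jaw":7},{"x":0,"y":0,"z":1.4,"rx":0,"ry":0,"rz":0,"jaw":7},{"x":0,"y":0,"z":1.4,"rx":0,"ry":0,"rz":0,"jaw":7},{"x":0,"y":0,"z":1.4,"rx":0,"ry":0,"rz":0,"jaw":7},{"x":0,"y":0,"z":1.25,"rx":0,"ry":0,"rz":0,"jaw":7}])

```text
clock: 7.85
tool_pos: [0.5493, -0.1548, 0.1504]
eef_rot: [0.558, 0.83, -0.0, -0.001]
contact_force: [-0.1, -0.4, 0.4]
opening: 0.798
finger_force: 0.0
```

```bash
python3 - <<'E'
from h import *
s=get_state();print(s["clock"],s["tool_pos"],s["contact_force"])
w=snap("wrist","w4")
T=s["tool_pos"];M=R.from_quat(s["eef_rot"]).as_matrix()
print([proj(w,T+M@np.array(p)).round(0) for p in([0,0,.011],[0,.02,.011],[0,0,-.038],[0,.035,.011])])
E
```

```text
7.85 [ 0.54928903 -0.15478762  0.15041243] [-0.07315702 -0.40033244  0.38254385]
[array([322., 307.]), array([371., 307.]), array([322., 380.]), array([408., 307.])]
```

View pics/w4.png

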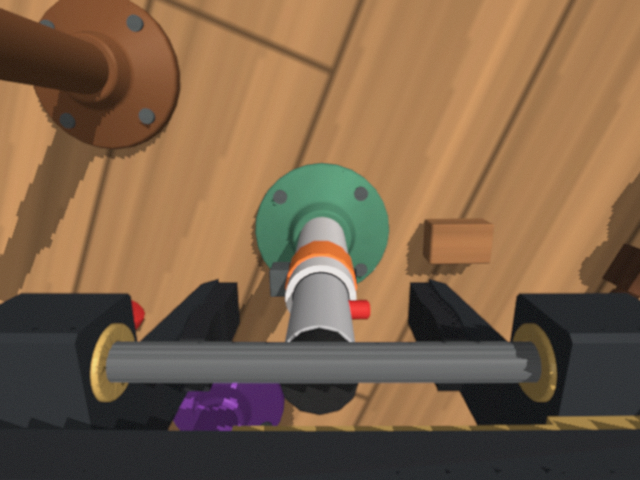

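Button at (361,309), tip at column 369, the tube centred at 322 between the jaws; the predicted pinch point agrees (371,307). Pinching.

Emit:
send_rows(grip_force=12, motion=[{"x":0,"y":0,"z":0,"rx":0,"ry":0,"rz":0,"jaw":4.8},{"x":0,"y":0,"z":0,"rx":0,"ry":0,"rz":0,"jaw":4},{"x":0,"y":0,"z":0,"rx":0,"ry":0,"rz":0,"jaw":3.6},{"x":0,"y":0,"z":0,"rx":0,"ry":0,"rz":0,"jaw":3.6},{"x":0,"y":0,"z":0,"rx":0,"ry":0,"rz":0,"jaw":3.4}])

```text
clock: 8.4
tool_pos: [0.5509, -0.1547, 0.1529]
eef_rot: [0.558, 0.83, 0.001, 0.001]
contact_force: [2.5, -0.3, -1.7]
opening: 0.391
finger_force: 0.9
```

Emit:
send_rows(motion=[{"x":0,"y":0,"z":0,"rx":0,"ry":0,"rz":0,"jaw":3.1},{"x":0,"y":0,"z":0,"rx":0,"ry":0,"rz":0,"jaw":2.8},{"x":0,"y":0,"z":0,"rx":0,"ry":0,"rz":0,"jaw":2.5},{"x":0,"y":0,"z":0,"rx":0,"ry":0,"rz":0,"jaw":2.2},{"x":0,"y":0,"z":0,"rx":0,"ry":0,"rz":0,"jaw":2}])

```text
clock: 8.9
tool_pos: [0.5485, -0.1557, 0.152]
eef_rot: [0.558, 0.83, -0.001, -0.001]
contact_force: [-2.9, -0.8, 3.4]
opening: 0.273
finger_force: 12.0
```

Emit:
send_rows(motion=[{"x":0,"y":0,"z":0,"rx":0,"ry":0,"rz":0,"jaw":1.8},{"x":0,"y":0,"z":0,"rx":0,"ry":0,"rz":0,"jaw":1.8},{"x":0,"y":0,"z":0,"rx":0,"ry":0,"rz":0,"jaw":1.8},{"x":0,"y":0,"z":0,"rx":0,"ry":0,"rz":0,"jaw":1.8},{"x":0,"y":0,"z":0,"rx":0,"ry":0,"rz":0,"jaw":1.8}])

```text
clock: 9.4
tool_pos: [0.5485, -0.1557, 0.1518]
eef_rot: [0.558, 0.83, -0.001, -0.001]
contact_force: [-5.4, -2.8, 3.1]
opening: 0.271
finger_force: 12.0
```

Emit:
send_rows(motion=[{"x":0,"y":0,"z":0.2,"rx":0,"ry":0,"rz":0,"jaw":1.8},{"x":0,"y":0,"z":0.2,"rx":0,"ry":0,"rz":0,"jaw":1.8},{"x":0,"y":0,"z":0.2,"rx":0,"ry":0,"rz":0,"jaw":1.8},{"x":0,"y":0,"z":0.2,"rx":0,"ry":0,"rz":0,"jaw":1.8},{"x":0,"y":0,"z":0.1,"rx":0,"ry":0,"rz":0,"jaw":1.8}])

```text
clock: 9.9
tool_pos: [0.5485, -0.1556, 0.1427]
eef_rot: [0.558, 0.83, -0.001, -0.001]
contact_force: [-5.1, -3.1, 3.7]
opening: 0.269
finger_force: 12.0
```

Emit:
send_rows(motion=[{"x":0,"y":0,"z":0.1,"rx":0,"ry":0,"rz":0,"jaw":1.8},{"x":0,"y":0,"z":0.1,"rx":0,"ry":0,"rz":0,"jaw":1.8},{"x":0,"y":0,"z":0.05,"rx":0,"ry":0,"rz":0,"jaw":1.8},{"x":0,"y":0,"z":0,"rx":0,"ry":0,"rz":0,"jaw":1.8},{"x":0,"y":0,"z":0,"rx":0,"ry":0,"rz":0,"jaw":1.8}])

```text
clock: 10.4
tool_pos: [0.5485, -0.1556, 0.1414]
eef_rot: [0.558, 0.83, -0.001, -0.0]
contact_force: [-7.8, -2.0, 12.7]
opening: 0.268
finger_force: 17.7
```

Emit:
send_rows(motion=[{"x":0,"y":0,"z":0,"rx":0,"ry":0,"rz":0,"jaw":3},{"x":0,"y":0,"z":0,"rx":0,"ry":0,"rz":0,"jaw":5},{"x":0,"y":0,"z":-0.2,"rx":0,"ry":0,"rz":0,"jaw":6},{"x":0,"y":0,"z":-0.2,"rx":0,"ry":0,"rz":0,"jaw":6},{"x":0,"y":0,"z":-0.2,"rx":0,"ry":0,"rz":0,"jaw":6}])

```text
clock: 10.9
tool_pos: [0.5496, -0.1547, 0.1465]
eef_rot: [0.558, 0.83, -0.0, -0.0]
contact_force: [1.2, -0.4, -0.9]
opening: 0.67
finger_force: 0.0
```

```bash
python3 - <<'E'
from h import *
s=get_state();print(s["clock"],s["tool_pos"],s["contact_force"],s["opening"])
w=snap("wrist","w5")
cv2.imwrite("pics/w5c.png",cv2.resize(w["img"][210:330,240:400],None,fx=4,fy=4,interpolation=cv2.INTER_CUBIC)[:,:,::-1])
E
```

```text
10.9 [ 0.54959618 -0.15472675  0.14654962] [ 1.18928314 -0.4401019  -0.94805418] 0.6695042045154671
```

View pics/w5c.png

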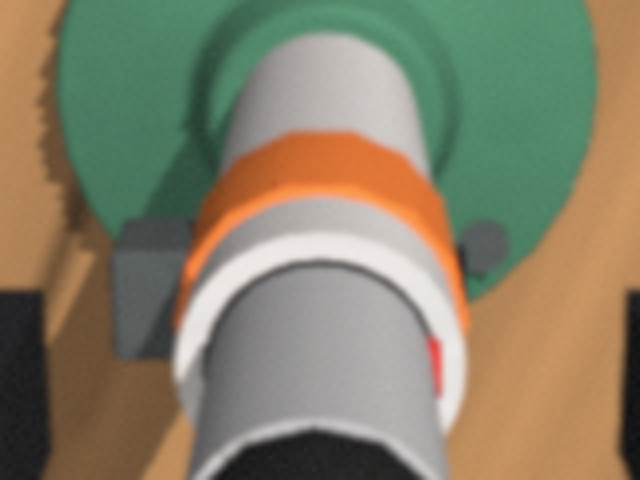

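The button is caught behind the rim (red sliver at crop (436,368)). Going up to press the head.

Emit:
send_rows(motion=[{"x":0,"y":0,"z":-1.2,"rx":0,"ry":0,"rz":0,"jaw":6},{"x":0,"y":0,"z":-1.2,"rx":0,"ry":0,"rz":0,"jaw":6},{"x":0,"y":0,"z":-1.2,"rx":0,"ry":0,"rz":0,"jaw":6},{"x":0,"y":0,"z":-1.2,"rx":0,"ry":0,"rz":0,"jaw":6},{"x":0,"y":0,"z":-1,"rx":0,"ry":0,"rz":0,"jaw":6}])

```text
clock: 11.45
tool_pos: [0.5501, -0.1549, 0.2063]
eef_rot: [0.558, 0.83, 0.0, 0.001]
contact_force: [1.1, 0.3, 0.9]
opening: 0.679
finger_force: 0.0
```

Emit:
send_rows(grip_force=10, motion=[{"x":0,"y":0,"z":0,"rx":0,"ry":0,"rz":0,"jaw":0},{"x":0,"y":0,"z":0,"rx":0,"ry":0,"rz":0,"jaw":0},{"x":0,"y":0,"z":0,"rx":0,"ry":0,"rz":0,"jaw":0},{"x":0,"y":0,"z":0,"rx":0,"ry":0,"rz":0,"jaw":0},{"x":0,"y":0,"z":0,"rx":0,"ry":0,"rz":0,"jaw":0}])

```text
clock: 11.95
tool_pos: [0.5495, -0.1548, 0.2043]
eef_rot: [0.558, 0.83, -0.0, -0.0]
contact_force: [-0.3, -0.1, 0.0]
opening: 0.249
finger_force: 0.0
```

Emit:
send_rows(motion=[{"x":0,"y":0,"z":0.4,"rx":0,"ry":0,"rz":0,"jaw":0},{"x":0,"y":0,"z":0.3,"rx":0,"ry":0,"rz":0,"jaw":0},{"x":0,"y":0,"z":0.3,"rx":0,"ry":0,"rz":0,"jaw":0},{"x":0,"y":0,"z":0.3,"rx":0,"ry":0,"rz":0,"jaw":0},{"x":0,"y":0,"z":0.2,"rx":0,"ry":0,"rz":0,"jaw":0}])

```text
clock: 12.45
tool_pos: [0.5496, -0.1549, 0.1893]
eef_rot: [0.558, 0.83, -0.0, -0.0]
contact_force: [-1.0, 0.1, 3.4]
opening: 0.003
finger_force: 2.1
```

Emit:
send_rows(motion=[{"x":0,"y":0,"z":0.15,"rx":0,"ry":0,"rz":0,"jaw":0},{"x":0,"y":0,"z":0.15,"rx":0,"ry":0,"rz":0,"jaw":0},{"x":0,"y":0,"z":0.15,"rx":0,"ry":0,"rz":0,"jaw":0},{"x":0,"y":0,"z":0.15,"rx":0,"ry":0,"rz":0,"jaw":0},{"x":0,"y":0,"z":0.1,"rx":0,"ry":0,"rz":0,"jaw":0}])

```text
clock: 12.95
tool_pos: [0.5497, -0.1549, 0.1835]
eef_rot: [0.558, 0.83, -0.0, 0.0]
contact_force: [-2.8, 0.3, 6.8]
opening: 0.007
finger_force: 3.9
```

Emit:
send_rows(motion=[{"x":0,"y":0,"z":0.15,"rx":0,"ry":0,"rz":0,"jaw":0},{"x":0,"y":0,"z":0.15,"rx":0,"ry":0,"rz":0,"jaw":0},{"x":0,"y":0,"z":0.15,"rx":0,"ry":0,"rz":0,"jaw":0},{"x":0,"y":0,"z":0.15,"rx":0,"ry":0,"rz":0,"jaw":0},{"x":0,"y":0,"z":0.1,"rx":0,"ry":0,"rz":0,"jaw":0}])

```text
clock: 13.45
tool_pos: [0.5497, -0.1548, 0.1764]
eef_rot: [0.558, 0.83, -0.0, 0.0]
contact_force: [-2.5, -0.1, 7.8]
opening: 0.007
finger_force: 3.9
```

Emit:
send_rows(motion=[{"x":0,"y":0,"z":0.1,"rx":0,"ry":0,"rz":0,"jaw":0},{"x":0,"y":0,"z":0.1,"rx":0,"ry":0,"rz":0,"jaw":0},{"x":0,"y":0,"z":0.1,"rx":0,"ry":0,"rz":0,"jaw":0},{"x":0,"y":0,"z":0,"rx":0,"ry":0,"rz":0,"jaw":0},{"x":0,"y":0,"z":0,"rx":0,"ry":0,"rz":0,"jaw":0}])

```text
clock: 13.95
tool_pos: [0.5497, -0.1549, 0.1733]
eef_rot: [0.558, 0.83, -0.0, 0.0]
contact_force: [-2.2, -0.0, 6.0]
opening: 0.004
finger_force: 2.6
```

Emit:
send_rows(motion=[{"x":0,"y":0,"z":0.1,"rx":0,"ry":0,"rz":0,"jaw":0},{"x":0,"y":0,"z":0.1,"rx":0,"ry":0,"rz":0,"jaw":0},{"x":0,"y":0,"z":0.1,"rx":0,"ry":0,"rz":0,"jaw":0},{"x":0,"y":0,"z":0,"rx":0,"ry":0,"rz":0,"jaw":0},{"x":0,"y":0,"z":0,"rx":0,"ry":0,"rz":0,"jaw":0}])

```text
clock: 14.45
tool_pos: [0.5497, -0.1549, 0.1704]
eef_rot: [0.558, 0.83, -0.0, 0.0]
contact_force: [-2.3, -0.0, 4.8]
opening: 0.009
finger_force: 2.9
```

Emit:
send_rows(motion=[{"x":0,"y":0,"z":0.05,"rx":0,"ry":0,"rz":0,"jaw":0},{"x":0,"y":0,"z":0.05,"rx":0,"ry":0,"rz":0,"jaw":0},{"x":0,"y":0,"z":0.05,"rx":0,"ry":0,"rz":0,"jaw":0},{"x":0,"y":0,"z":0.05,"rx":0,"ry":0,"rz":0,"jaw":0},{"x":0,"y":0,"z":0,"rx":0,"ry":0,"rz":0,"jaw":0}])

```text
clock: 14.95
tool_pos: [0.5497, -0.1549, 0.1684]
eef_rot: [0.558, 0.83, -0.0, 0.0]
contact_force: [-1.7, 0.3, 6.2]
opening: 0.006
finger_force: 3.0
```

Emit:
send_rows(motion=[{"x":0,"y":0,"z":0.05,"rx":0,"ry":0,"rz":0,"jaw":0},{"x":0,"y":0,"z":0.05,"rx":0,"ry":0,"rz":0,"jaw":0},{"x":0,"y":0,"z":0.05,"rx":0,"ry":0,"rz":0,"jaw":0},{"x":0,"y":0,"z":0.05,"rx":0,"ry":0,"rz":0,"jaw":0},{"x":0,"y":0,"z":0,"rx":0,"ry":0,"rz":0,"jaw":0}])

```text
clock: 15.45
tool_pos: [0.5497, -0.1549, 0.166]
eef_rot: [0.558, 0.83, -0.0, 0.0]
contact_force: [-0.5, -0.2, 2.9]
opening: 0.01
finger_force: 1.3
```

```bash
cat > chk.py <<'E'
from h import *
import sys
s=snap("scene","sc"+sys.argv[1]);i=s["img"]
# hole face: axis + 20mm toward 22deg, 15..46 mm below rim
d=np.array([.927,.376])
for z in(.108,.098,.088): print(z,proj(s,[*(np.array([.549,-.155])+.02*d),z]).round(1))
hsv=cv2.cvtColor(i,cv2.COLOR_RGB2HSV)[225:255,255:285]
m=((hsv[...,0]<5)|(hsv[...,0]>172))&(hsv[...,1]>100);ys,xs=np.nonzero(m);print([(x+255,y+225) for x,y in zip(xs,ys)])
st=get_state();print(st["contact_force"],st["tool_pos"])
E
python3 chk.py 1
```

```text
0.108 [269.4 237. ]
0.098 [269.7 239.6]
0.088 [269.9 242.1]
[(np.int64(269), np.int64(236)), (np.int64(270), np.int64(237))]
[-0.94096663  0.45526041  3.49938895] [ 0.54973286 -0.15487806  0.16590848]
```

```bash
python3 - <<'E'
from h import *
i=load("sc1")["img"];j=load("scene0")["img"]
cv2.imwrite("pics/cc.png",cv2.resize(np.hstack([j[200:275,240:300],i[200:275,240:300]]),None,fx=6,fy=6,interpolation=cv2.INTER_CUBIC)[:,:,::-1])
E
```

```text
(no output)
```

View pics/cc.png

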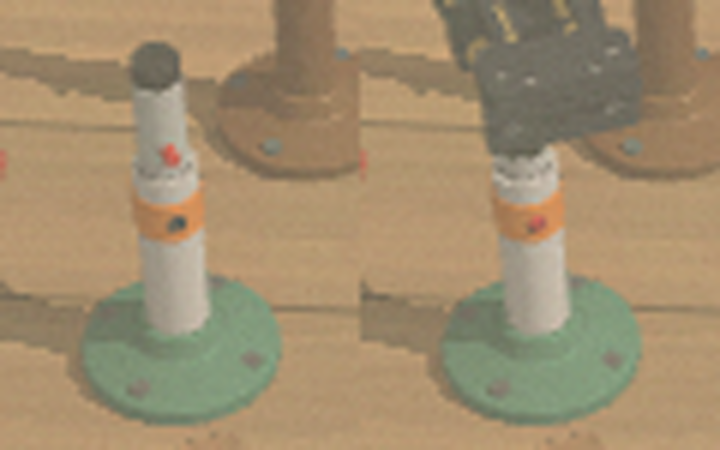

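Red fills part of the collar hole (right crop (537,222)); a gentle 1.2 mm test push tells whether it is locked.

Emit:
send_rows(motion=[{"x":0,"y":0,"z":0.04,"rx":0,"ry":0,"rz":0,"jaw":0},{"x":0,"y":0,"z":0.04,"rx":0,"ry":0,"rz":0,"jaw":0},{"x":0,"y":0,"z":0.04,"rx":0,"ry":0,"rz":0,"jaw":0},{"x":0,"y":0,"z":0,"rx":0,"ry":0,"rz":0,"jaw":0},{"x":0,"y":0,"z":0,"rx":0,"ry":0,"rz":0,"jaw":0}])

```text
clock: 16.0
tool_pos: [0.5497, -0.1549, 0.1644]
eef_rot: [0.558, 0.83, -0.0, -0.0]
contact_force: [-1.2, 0.4, 2.2]
opening: 0.006
finger_force: 1.3
```

```bash
python3 chk.py 2
```

```text
0.108 [269.4 237. ]
0.098 [269.7 239.6]
0.088 [269.9 242.1]
[(np.int64(269), np.int64(237)), (np.int64(270), np.int64(237)), (np.int64(269), np.int64(238))]
[-1.06883407 -0.31772543  2.54551342] [ 0.54975686 -0.15486418  0.16445631]
```

Emit:
send_rows(motion=[{"x":0,"y":0,"z":0.04,"rx":0,"ry":0,"rz":0,"jaw":0},{"x":0,"y":0,"z":0.04,"rx":0,"ry":0,"rz":0,"jaw":0},{"x":0,"y":0,"z":0.04,"rx":0,"ry":0,"rz":0,"jaw":0},{"x":0,"y":0,"z":0,"rx":0,"ry":0,"rz":0,"jaw":0},{"x":0,"y":0,"z":0,"rx":0,"ry":0,"rz":0,"jaw":0}])

```text
clock: 16.55
tool_pos: [0.5498, -0.1549, 0.1634]
eef_rot: [0.558, 0.83, -0.0, 0.0]
contact_force: [-3.2, -0.5, 5.5]
opening: 0.006
finger_force: 2.3
```

```bash
python3 chk.py 3
```

```text
0.108 [269.4 237. ]
0.098 [269.7 239.6]
0.088 [269.9 242.1]
[(np.int64(269), np.int64(237)), (np.int64(270), np.int64(237)), (np.int64(269), np.int64(238))]
[-2.58097296  0.27871514  4.14194909] [ 0.54973771 -0.15488441  0.16338391]
```

Emit:
send_rows(motion=[{"x":0,"y":0,"z":0.04,"rx":0,"ry":0,"rz":0,"jaw":0},{"x":0,"y":0,"z":0.04,"rx":0,"ry":0,"rz":0,"jaw":0},{"x":0,"y":0,"z":0.02,"rx":0,"ry":0,"rz":0,"jaw":0},{"x":0,"y":0,"z":0,"rx":0,"ry":0,"rz":0,"jaw":0},{"x":0,"y":0,"z":0,"rx":0,"ry":0,"rz":0,"jaw":0}])

```text
clock: 17.1
tool_pos: [0.5498, -0.1549, 0.1629]
eef_rot: [0.558, 0.83, -0.0, 0.0]
contact_force: [-2.6, 0.4, 9.8]
opening: 0.009
finger_force: 4.5
```

```bash
python3 chk.py 4
```

```text
0.108 [269.4 237. ]
0.098 [269.7 239.6]
0.088 [269.9 242.1]
[(np.int64(269), np.int64(237)), (np.int64(270), np.int64(237)), (np.int64(269), np.int64(238))]
[-3.73464512 -0.36500563  8.27160473] [ 0.54976581 -0.15486395  0.16293339]
```

Force now rises without motion: locked. Retract and look.

Emit:
send_rows(motion=[{"x":0,"y":0,"z":-0.5,"rx":0,"ry":0,"rz":0,"jaw":0},{"x":0,"y":0,"z":-2,"rx":0,"ry":0,"rz":0,"jaw":0},{"x":0,"y":0,"z":-3,"rx":0,"ry":0,"rz":0,"jaw":0},{"x":0,"y":0,"z":-3,"rx":0,"ry":0,"rz":0,"jaw":0},{"x":0,"y":0,"z":-2.5,"rx":0,"ry":0,"rz":0,"jaw":0}])

```text
clock: 17.65
tool_pos: [0.5504, -0.1549, 0.2737]
eef_rot: [0.558, 0.83, 0.001, 0.001]
contact_force: [0.1, 0.2, 0.5]
opening: 0.005
finger_force: 0.0
```

```bash
python3 - <<'E'
from h import *
f=lambda s,y,x,h,w:cv2.resize(s["img"][y:y+h,x:x+w],(380,380),interpolation=cv2.INTER_CUBIC)
w=snap("wrist","w9");b=snap("side","s9")
print(get_state()["tool_pos"],get_state()["contact_force"])
u,v=proj(w,[.5675,-.1475,.105]).astype(int);p,q=proj(b,[.5675,-.1475,.105]).astype(int)
cv2.imwrite("pics/f.png",np.hstack([f(w,v-35,u-35,70,70),f(b,q-30,p-30,60,60)])[:,:,::-1])
E
```

```text
[ 0.5522455  -0.15483597  0.27553784] [-0.26592592  0.15470106  0.95657051]
```

View pics/f.png

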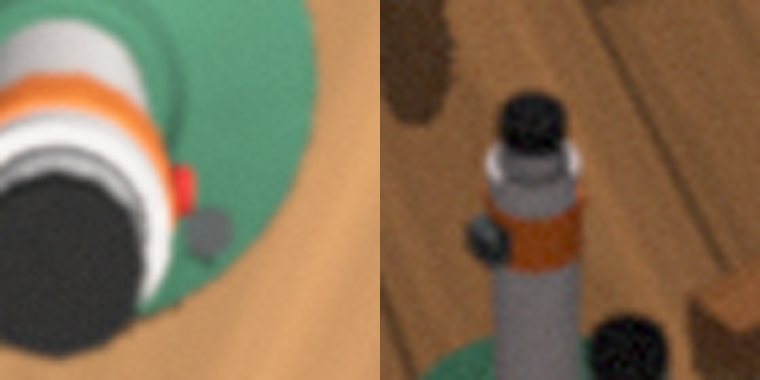

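The red button stands proud of the orange collar (crop (183,190)), and the arm is clear. Handing in.

```bash
python3 -c "
from plant import *
print(finish_job())"
```

```text
the job is handed in; nothing more can be done
None
```

The orange-collared prop is locked: the last picture shows its red button standing out of the collar's hole, about 26 mm below the rim. The gripper has let go and is clear, and the job was handed in at about 18 s; no verdict came back.

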